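# Ready the coil winder: counter to zero, empty bobbin on

## Task

Get the bench winder ready for the next coil: turn the pointer knob on its sloped counter panel anticlockwise, fully back to its zero stop, and put the empty bobbin on the upright spindle, long hub end up, lowered (not dropped) all the way down until it sits flat on the platter. Either may come first; let go of both, and leave the can, the bowl and the screwdriver where they are.

Things in the scene. Friction and masses are not known exactly. Their poses are not given: they have to be found in the camera images.
- winder: Winder, fixed to the bench: grey base 150 (x) x 280 (y) x 25 mm high; origin at the centre of its underside, z up, front to -x. At y = -85 mm the upright spindle; at y = +75 mm the sloped aluminium counter panel, 122 mm up the slope x 110 mm wide, tilted 25 degrees from level to face up and to -x; panel centre 140 mm above the bench, upper edge 166 mm.
- spindle_seat (a point): Centre of the top of the winder's round platter (84 mm diameter), 40 mm above the bench: the bobbin's underside must rest here. From it the steel spindle, 16 mm diameter, rises 85 mm: straight for 72 mm, then a cone to a blunt 4 mm tip. It does not turn.
- counter_knob (a joint): Knob reading, rad: 0 at the zero stop, grows to 3.0 as the knob turns clockwise (looking at the panel). Starts between 0.9 and 2.1. Reset: turn anticlockwise until the pointer points straight up the slope and meets a steel pin (8 mm diameter, 16 mm high, 38 mm from the axis). No spring: it stays where left; friction 0.06 N m.
- knob_grip (a point): On the axis of the black knob, 34 mm out from the panel, the height to grip. Turns with the knob: z out of the panel along the axis (25 degrees from vertical), x along the pointer. Knob: disc 66 mm diameter, 10 mm thick, with a bar 16 mm wide, from 35 mm behind the axis to 50 mm ahead (pointed nose, white line on top), its top 48 mm out from the panel. Grip the bar across its width.
- bobbin: Empty white bobbin, loose, upright, in front of the winder to its left or right, 0.11 to 0.22 kg; origin at the centre of its underside, z up its axis. Height 110 mm: hub tube 40 mm outside, 22 mm bore right through; flanges 90 mm diameter, 8 mm thick, at the bottom and at 70 to 78 mm; the bare hub stands 32 mm above the upper flange and is the grip.
- bobbin_hub (a point): On the bobbin's axis, 96 mm above its underside, in the middle of the bare upper hub.
- can: Bystander: upright aluminium can with white cap and paper label, 64 mm diameter, 150 mm high, origin under its centre. On the other side from the bobbin.
- parts_bowl: Bystander: steel bowl 110 mm across, 40 mm high, to the left of the winder; origin under its centre.
- driver: Bystander: screwdriver 200 mm long with a blue handle, lying on the bench to the right of the winder.
There are look-alikes about, which are no part of the job. Leave any turquoise look-alike of the bobbin alone.

How it is judged:
By the outcome, as a careful person would: the job done as asked, in the order asked, and still so for the second after the job is handed in, with the robot touching nothing.
It also fails if it takes over 72 s, if anything falls off the work surface, if the arm or the gripper's body presses on something with over 40 N, if the wrist force passes 120 N, or if a joint passes its speed limit or range.

## Robot

A 7-joint arm with a two-finger parallel gripper is mounted at the origin on the work surface. World frame = base frame: x ahead of the robot, y to its left, z up, the work surface at z = 0. Lengths are in mm, angles in rad, forces in N, time in s.
With the tool pointing down it reaches from about 425 to 925 mm from the base axis. Payload 6.8 kg.
Tool frame: the origin (TCP) lies midway between the tips of the shut fingers; the grasp point (between the pads) lies arm.grasp_offset behind it (arm.grasp_offset is the distance from the TCP to the grasp point, in mm); z points along the fingers, y is the direction in which the jaws open and shut (so a half turn about z gives the same grasp; the last joint's range is limited). The gripper opens to 88 mm and grips with 3 to 60 N. Pads are 20 mm wide; open, the fingers measure 115 mm over their backs; the gripper's body (75 mm by 178 mm) begins 61 mm behind the grasp point.
Start: joints at [-1.277, 0.477, 0.022, 1.555, -0.011, 1.109, -0.083], TCP at [263.974, 621.261, 222.664] pointing down, gripper open.
Joint ranges: [-2.96, 2.96], [-0.34, 2.1], [-1.41, 1.46], [0.24, 2.44], [-1.37, 4.51], [0.17, 1.92], [-2.96, 2.96]. Speed limits (rad/s): [2.39, 2.39, 3.14, 3.14, 3.14, 3.14, 3.14].

## Interface

Orientations are given as a rotation vector (axis times angle).
In Python, from station import arm gives the robot as it stands. The module is installed in compiled form; this text tells all that it offers.
- The arm moves only by the shell command python3 -m handwheel 'ROWS' [OPENING] [FORCE]. ROWS is a JSON object of lists of equal length, an entry for each row: "xyz": the shift along the tool's x, y, z in mm, a list of three; "turn": the turn about the tool's z in degrees. In form: {"xyz": [[x, y, z], ...], "turn": [turn, ...]}. A call has 1 to 5 rows; each row is the pose to reach, as a shift and turn from the pose measured when the call began, along the tool's axes at that moment; what a row does not reach only later rows make up. A row lasts 1/12 s, in which the tool goes at most 41.7 mm and 7.16 degrees, less where a joint would pass 70% of its speed; a pose out of reach is approached as far as the arm can. A call with a gripper value outside its range is refused whole. OPENING is the finger opening in mm, from 0 to 87.8, set as the call begins (- or left out, the last holds). The fingers move at their own pace and stop on an object; FORCE is the grip in N (left out, the last holds). Time passes only in rows, so rows that repeat a pose let the fingers close. It gives the time, the measured TCP pose, the force and the opening at its end, in the units of the state.
- arm.read_state(): the state, without advancing time (a new reading comes with each control period).
- arm.grab_frame(name): name is "scene" or "top" or "wrist"; returns a dict with "img" (400x640x3 uint8, blue, green, red), "vertical_fov" (degrees; the focal length in pixels is half the picture's height over the tangent of half this angle, whatever the lens; pixels are square), "cx", "cy" (the principal point, pixels), "position" and "attitude" of the camera in the world. Camera axes: x right, y down, z forward; pixel columns grow to the right and rows downward; lengths in mm; the calibration is good to about 2 mm. A picture is of the moment at which its call begins. There is no depth.
- arm.finish_job(): hands the job in, once; it reports no verdict.
The state is a dict: "time_s": time; "joints": joint angles; "joint_vel": joint speeds; "effort": joint torques, N m; "tool_pos": TCP position; "tool_rot": TCP orientation; "wrist_force": force on the tool from outside, world axes, zero at the start; "moment": the same for the moment, N m; "gripper_width": opening from 0.0 (shut) to 1.0 (fully open).
Only numpy, scipy, OpenCV 4.12 (cv2) and the standard library are available. Lean on these libraries where they do the work, as an engineer would, in place of code of your own. Each camera call takes 0.05 s, during which the arm holds its last target.

## Working session

There is one attempt and no reset: what is moved stays moved. The work goes in short steps, Python scripts to look and compute and a shell command to move; the robot and the scene stay as the last step left them, time stands still between calls to the robot, and variables do not carry over. Pictures are saved under pics/ and viewed, and the job is handed in when it is done.

```bash
mkdir -p pics; ls
python3 - <<'E'
from station import arm
import cv2
s=arm.read_state();print({k:s[k] for k in('time_s','tool_pos','tool_rot','wrist_force','gripper_width')},arm.grasp_offset)
for n in('scene','top','wrist'):
    f=arm.grab_frame(n);cv2.imwrite(f'pics/a_{n}.png',f['img']);print(n,f['vertical_fov'],f['cx'],f['cy'],f['position'],f['attitude'])
E
```

```text
pics
{'time_s': 0.0, 'tool_pos': array([263.73974539, 620.68189058, 221.69182196]), 'tool_rot': array([-6.26849786e-01, -3.07813915e+00,  2.84614376e-03]), 'wrist_force': array([-0.05477148, -0.03846298, -1.02265782]), 'gripper_width': 0.9994758498808634} 18.700000000000003
scene 55.73083330569728 316.71603478341484 202.38674364353142 [1011.8309058   801.60103254  787.60736642] [-0.70738923 -2.51545004  1.26223078]
top 50.705331788199715 328.61546490429254 203.8790138847639 [ 420.80542245   32.99337549 1212.18596121] [-2.18441923  2.13994408 -0.13410007]
wrist 65.69459348389186 322.0577874307565 192.7621164459885 [197.02883709 650.1219332  384.72396594] [2.42220001 1.60074998 0.22064962]
```

View pics/a_scene.png

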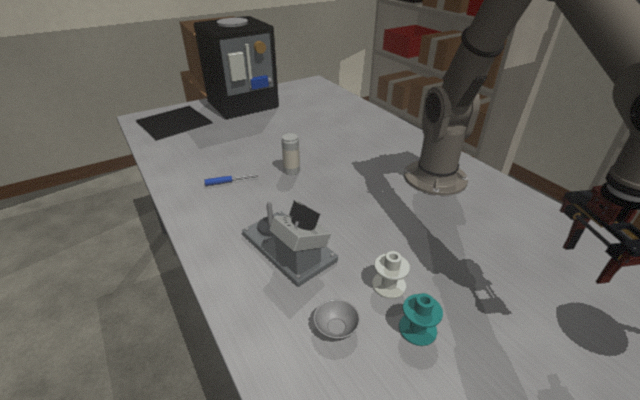

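View pics/a_top.png

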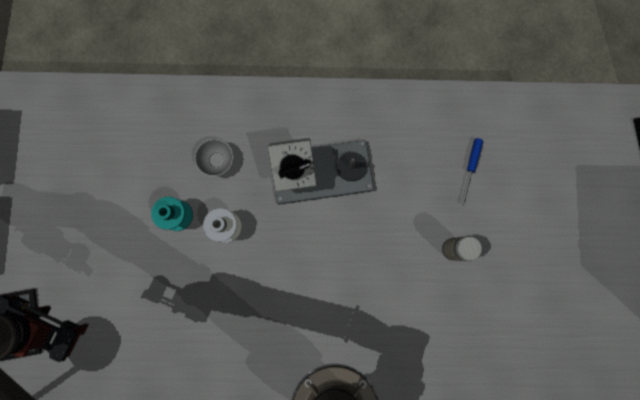

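View pics/a_wrist.png

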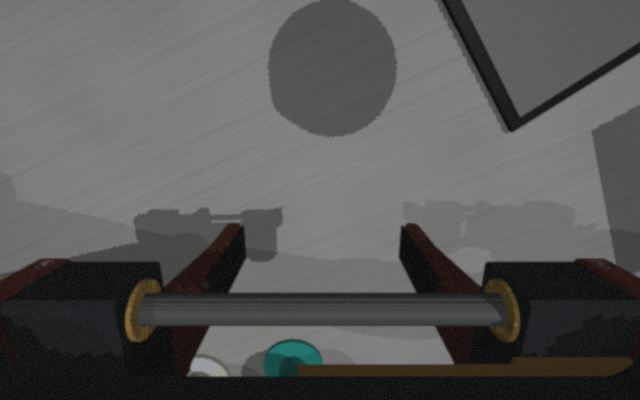

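```bash
cat > h.py <<'E'
import numpy as np,cv2
from scipy.spatial.transform import Rotation as R
def ray(f,u,v):
    fl=200/np.tan(np.radians(f['vertical_fov']/2))
    d=R.from_rotvec(f['attitude']).as_matrix()@np.array([(u-f['cx'])/fl,(v-f['cy'])/fl,1.])
    return np.array(f['position']),d
def onz(f,u,v,z):
    p,d=ray(f,u,v);return p+d*(z-p[2])/d[2]
def proj(f,X):
    fl=200/np.tan(np.radians(f['vertical_fov']/2))
    c=R.from_rotvec(f['attitude']).as_matrix().T@(np.array(X)-f['position'])
    return np.array([f['cx']+fl*c[0]/c[2],f['cy']+fl*c[1]/c[2]])
def crop(img,x0,y0,x1,y1,k,name):
    cv2.imwrite(name,cv2.resize(img[y0:y1,x0:x1],None,fx=k,fy=k,interpolation=cv2.INTER_CUBIC))
E
python3 - <<'E'
from h import *
t=cv2.imread('pics/a_top.png');s=cv2.imread('pics/a_scene.png')
crop(t,260,125,390,215,6,'pics/b_top.png');crop(s,235,190,345,285,6,'pics/b_scene.png');crop(t,140,185,250,255,6,'pics/b_bob.png')
E
```

```text
(no output)
```

View pics/b_top.png

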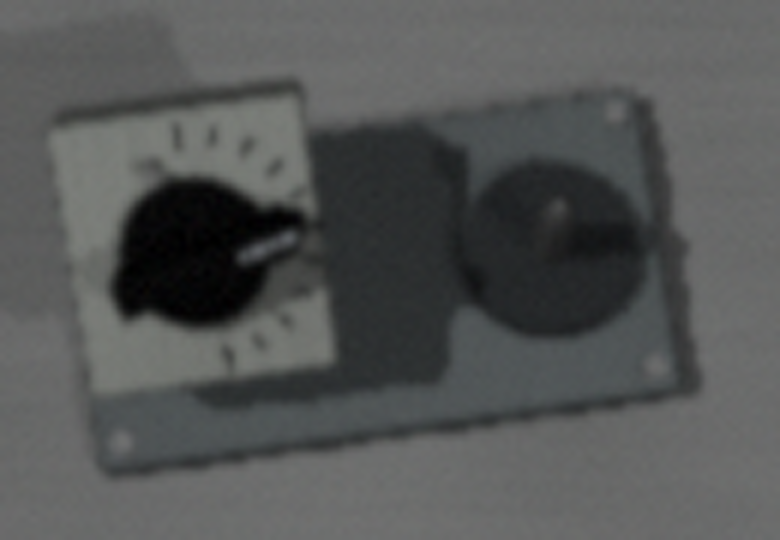

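View pics/b_scene.png

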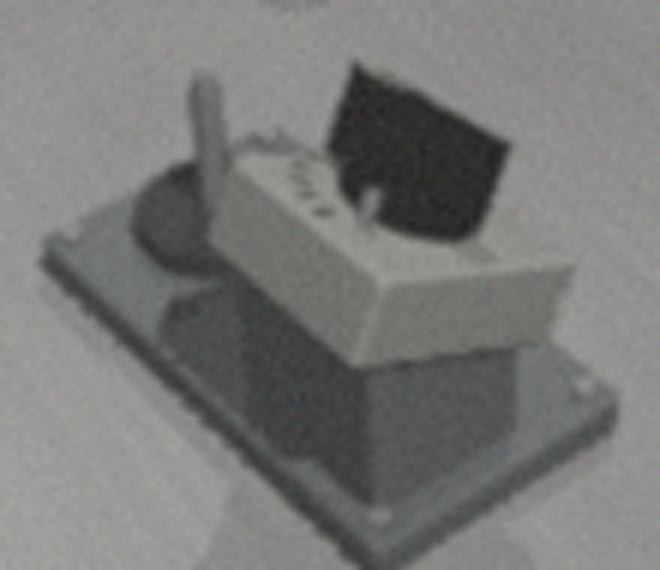

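View pics/b_bob.png

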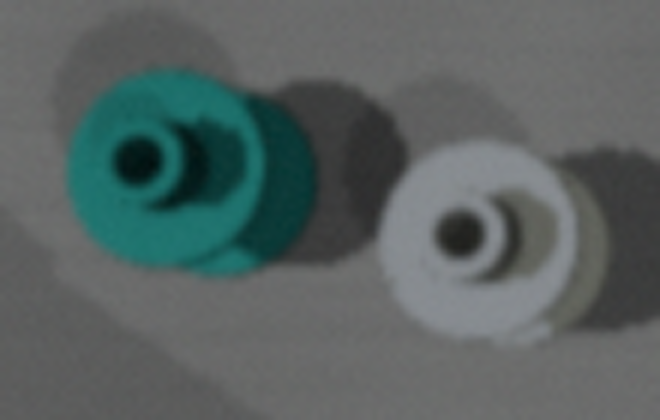

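Run:
```python
from h import *
from station import arm
f=arm.grab_frame('top')
def P(x,y,z,o=(260,125)): 
    r=onz(f,o[0]+(x-2.5)/6,o[1]+(y-2.5)/6,z);return r.round(1)
print('panel UL,UR,LR,LL');Q=[P(52,118,165.8),P(300,85,165.8),P(335,360,114.2),P(95,395,114.2)];print(*Q,np.mean(Q,0))
print('base FL FR BR',P(105,470,25),P(676,392,25),P(645,92,25))
print('tip',P(557,203,123),'platter',P(556,248,40))
print('knob tail',P(125,305,140+48*.9),'line',P(298,236,140+48*.9),P(238,260,140+48*.9),'disc',P(190,250,153))
b=P(462,234,110,(140,185));print('bob hubtop',b,'flange',P(478,240,78,(140,185)))
g=arm.grab_frame('scene');print(proj(g,b))
print(R.from_rotvec(arm.read_state()['tool_rot']).as_matrix().round(3))
```

```text
panel UL,UR,LR,LL
[695.1 185.4 165.8] [711.7  80.9 165.8] [602.6  64.8 114.2] [584.9 169.5 114.2] [648.575 125.15  140.   ]
base FL FR BR [562.5 174.6  25. ] [605.4 -94.7  25. ] [751.1 -78.6  25. ]
tip [673.  -31.2 123. ] platter [670.6 -35.9  40. ]
knob tail [612.3 149.9 183.2] line [642.8  79.3 183.2] [632.2 103.8 183.2] disc [642.3 126.5 153. ]
bob hubtop [494.7 320.4 110. ] flange [494.3 321.4  78. ]
[393.91370576 256.35200643]
[[-0.92   0.391 -0.   ]
 [ 0.391  0.92  -0.001]
 [-0.    -0.001 -1.   ]]
```

```bash
cat >> h.py <<'E'
Y=np.radians(9.05)
xw=np.array([np.cos(Y),np.sin(Y),0]);yw=np.array([-np.sin(Y),np.cos(Y),0]);zw=np.array([0,0,1.])
c25,s25=np.cos(np.radians(25)),np.sin(np.radians(25))
U=c25*xw+s25*zw;Rr=-yw;N=-s25*xw+c25*zw
C=np.array([648.6,125.2,140.])
def knob(u,r,h): return C+u*U+r*Rr+h*N
def onplane(f,px,py,h):
    p,d=ray(f,px,py);t=((C+h*N-p)@N)/(d@N);X=p+d*t-C;return np.array([X@U,X@Rr])
def loc(world):
    from station import arm
    s=arm.read_state();M=R.from_rotvec(s['tool_rot']).as_matrix();return (M.T@(np.array(world)-s['tool_pos'])).round(1)
def toolyaw():
    from station import arm
    M=R.from_rotvec(arm.read_state()['tool_rot']).as_matrix();return np.degrees(np.arctan2(M[1,1],M[0,1]))
E
python3 - <<'E'
from h import *
from station import arm
f=arm.grab_frame('top')
a=onplane(f,260+295.5/6,125+233.5/6,48);b=onplane(f,260+235.5/6,125+257.5/6,48);t=onplane(f,260+125/6,125+302/6,48)
print(a,b,t,np.arctan2(*(a-b)[::-1]),np.arctan2(*(a-t)[::-1]))
for th in(1.3,1.0,.7,.4,0):
    p=np.array([np.cos(th),np.sin(th)]);q=np.array([-p[1],p[0]])
    print(th,[(knob(*(36*p+d*q),26)).round(0) for d in(38,22)])
w=knob(*(36*np.array([np.cos(1.3),np.sin(1.3)])+38*np.array([-np.sin(1.3),np.cos(1.3)])),26);w[2]=235
print(w,loc(w),toolyaw())
E
```

```text
[ 7.28226672 44.43070818] [ 0.63858111 18.52591712] [-11.77344751 -29.3983578 ] 1.3197417900131663 1.3182032932685779
1.3 [array([621.,  75., 152.]), array([634.,  82., 159.])]
1.0 [array([635.,  71., 158.]), array([645.,  82., 164.])]
0.7 [array([649.,  72., 165.]), array([656.,  86., 169.])]
0.4 [array([662.,  78., 171.]), array([665.,  93., 174.])]
0 [array([676.,  91., 179.]), array([673., 107., 179.])]
[620.65143919  75.32993388 235.        ] [-541.8 -362.8  -12.4] 66.98030262645524
```

```bash
python3 -m handwheel '{"xyz": [[-33,-22,-5],[-66,-44,-10],[-99,-66,-15],[-132,-88,-15],[-166,-111,-15]], "turn": [0,0,0,0,0]}' 0 20; python3 -m handwheel '{"xyz": [[-33,-22,0],[-66,-44,0],[-99,-66,0],[-132,-88,0],[-166,-111,0]], "turn": [-6,-12,-18,-25,-32]}'
python3 - <<'E'
from h import *
print(loc([621,75,235]),toolyaw())
E
```

```text
time_s: 0.72
tool_pos: [374.0, 452.7, 237.9]
tool_rot: [0.626, 3.078, 0.001]
wrist_force: [1.1, 0.2, -0.2]
gripper_width: 0.662
time_s: 1.13
tool_pos: [481.9, 287.8, 238.1]
tool_rot: [-0.235, 3.132, 0.001]
wrist_force: [-0.1, 0.3, -0.7]
gripper_width: 0.28
[-105.7 -231.2    3. ] 98.59844102224724
```

```bash
python3 -m handwheel '{"xyz": [[-15,-35,0],[-30,-69,0],[-46,-104,0],[-61,-138,0],[-76,-173,0]], "turn": [0,0,0,0,0]}'
python3 - <<'E'
from h import *
print(loc([621,75,235]),toolyaw())
E
```

```text
time_s: 1.55
tool_pos: [583.6, 126.6, 238.2]
tool_rot: [-0.236, 3.132, 0.001]
wrist_force: [-0.0, 0.6, -0.3]
gripper_width: 0.007
[-29.2 -56.6   3.2] 98.61050442137092
```

```bash
python3 -m handwheel '{"xyz": [[-15,-28,0],[-29,-57,0],[-29,-57,0]], "turn": [0,0,0]}'
python3 - <<'E'
from h import *
from station import arm
print(loc([621,75,152]))
f=arm.grab_frame('top');crop(f['img'],240,105,400,225,5,'pics/c_top.png')
f=arm.grab_frame('wrist');cv2.imwrite('pics/c_wrist.png',f['img'])
f=arm.grab_frame('scene');crop(f['img'],215,140,375,260,5,'pics/c_scene.png')
E
```

```text
time_s: 1.8
tool_pos: [623.7, 66.4, 238.4]
tool_rot: [-0.221, 3.131, -0.005]
wrist_force: [-0.7, -1.1, -0.2]
gripper_width: 0.008
[ 1.7  9.2 86.3]
```

View pics/c_wrist.png

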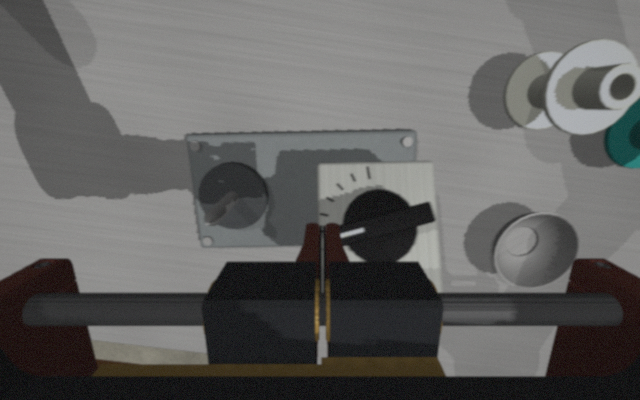

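View pics/c_scene.png

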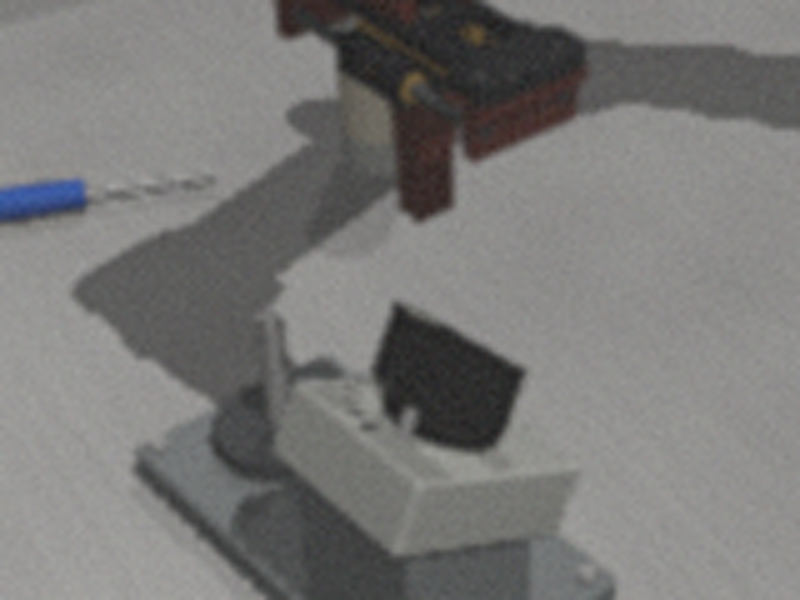

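```bash
python3 - <<'E'
from h import *
print(loc([615,72,150]))
E
python3 -m handwheel '{"xyz": [[4,-2,10],[8,-4,20],[8,-4,20]], "turn": [0,0,0]}'
python3 - <<'E'
from h import *
print(loc([615,72,150]),loc([648,72,165]))
E
```

```text
[ 6.  -2.1 87.9]
time_s: 2.2
tool_pos: [610.5, 70.0, 215.1]
tool_rot: [0.237, -3.128, -0.001]
wrist_force: [-0.1, -0.4, -0.7]
gripper_width: 0.006
[-5.1  1.2 65.1] [-37.6  -3.8  50. ]
```

```bash
python3 -m handwheel '{"xyz": [[-2,1,20],[-4,2,45],[-5,2,63],[-5,2,63]], "turn": [0,0,0,0]}'
python3 - <<'E'
from h import *
from station import arm
f=arm.grab_frame('top');crop(f['img'],260,120,360,195,8,'pics/d_top.png')
f=arm.grab_frame('scene');crop(f['img'],235,180,345,262,7,'pics/d_scene.png')
print(loc([632,73,158]),arm.read_state()['tool_pos'],arm.read_state()['wrist_force'])
E
```

```text
time_s: 2.53
tool_pos: [611.6, 73.3, 148.0]
tool_rot: [0.239, -3.121, -0.0]
wrist_force: [-0.1, -0.0, -0.4]
gripper_width: 0.004
[-17.6  -2.9  -6.3] [614.13578057  73.16019629 151.81539267] [-0.02550919 -0.40448695  0.18462242]
```

View pics/d_scene.png

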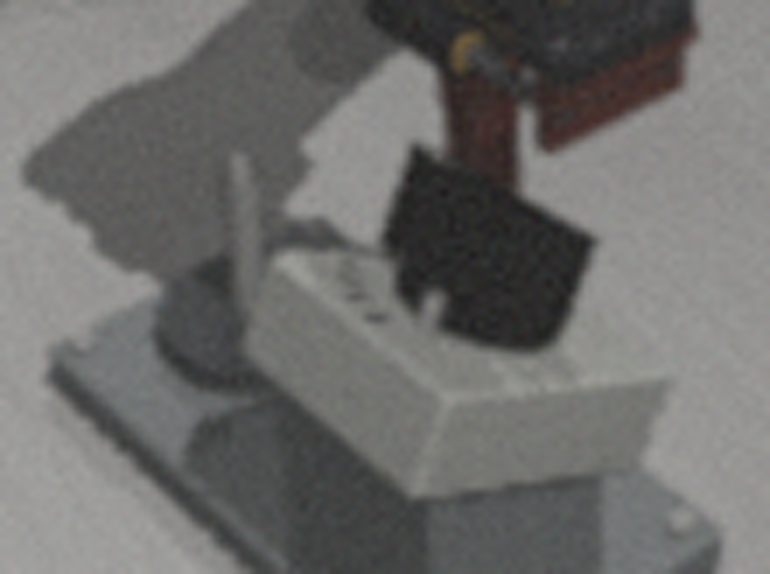

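View pics/d_top.png

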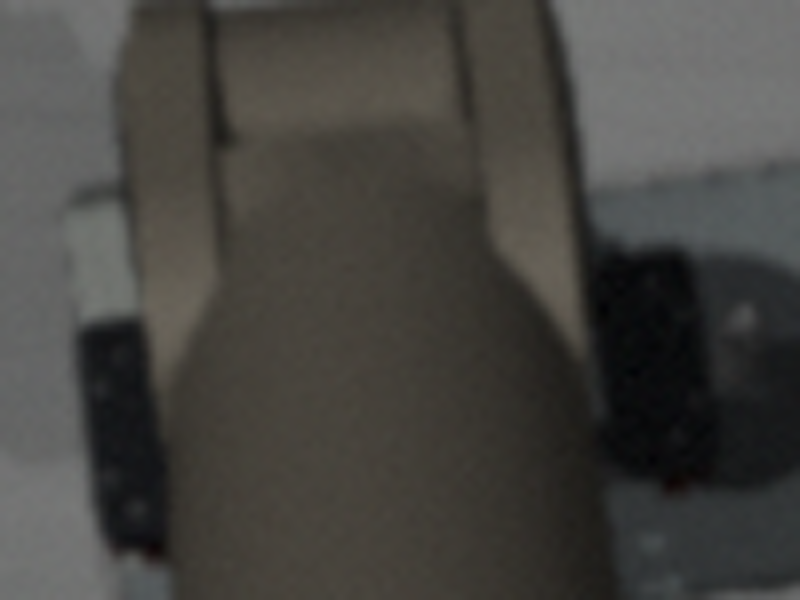

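Run:
```python
from h import *
for w in([630,79,157],[641,80,162],[652,84,167],[661,91,172],[669,105,177]):print(loc(w))
```

```text
[-16.5   3.4  -5.3]
[-27.5   2.7 -10.3]
[-39.    5.  -15.4]
[-48.9  10.6 -20.5]
[-58.9  23.2 -25.5]
```

```bash
python3 -m handwheel '{"xyz": [[-8,2,-2],[-16,3,-5],[-21,3,-8],[-27,3,-10],[-27,3,-10]], "turn": [0,0,0,0,0]}'
python3 - <<'E'
from h import *
from station import arm
f=arm.grab_frame('scene');crop(f['img'],235,180,345,262,7,'pics/e_scene.png')
for w in([652,84,167],[661,91,172],[669,105,177]):print(loc(w))
E
```

```text
time_s: 3.05
tool_pos: [642.7, 80.5, 163.0]
tool_rot: [0.239, -3.13, -0.001]
wrist_force: [0.2, -1.3, 0.8]
gripper_width: 0.004
[-10.2   2.1  -4.4]
[-20.2   7.6  -9.4]
[-30.2  20.3 -14.4]
```

View pics/e_scene.png

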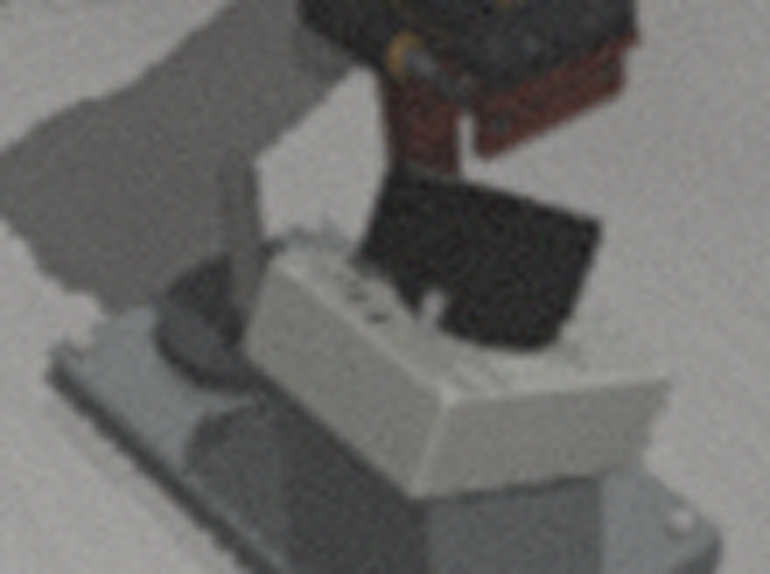

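```bash
python3 -m handwheel '{"xyz": [[-5,1,-2],[-10,2,-4],[-15,5,-7],[-20,8,-9],[-20,8,-9]], "turn": [0,0,0,0,0]}'
python3 - <<'E'
from h import *
from station import arm
f=arm.grab_frame('scene');crop(f['img'],235,180,345,262,7,'pics/f_scene.png')
for w in([666,98,175],[669,105,177],[668,112,177]):print(loc(w))
E
```

```text
time_s: 3.52
tool_pos: [662.4, 92.5, 172.4]
tool_rot: [0.24, -3.132, -0.002]
wrist_force: [1.1, 0.2, -0.1]
gripper_width: 0.002
[-4.8  5.1 -2.9]
[-8.9 11.5 -4.8]
[-9.  18.6 -4.8]
```

View pics/f_scene.png

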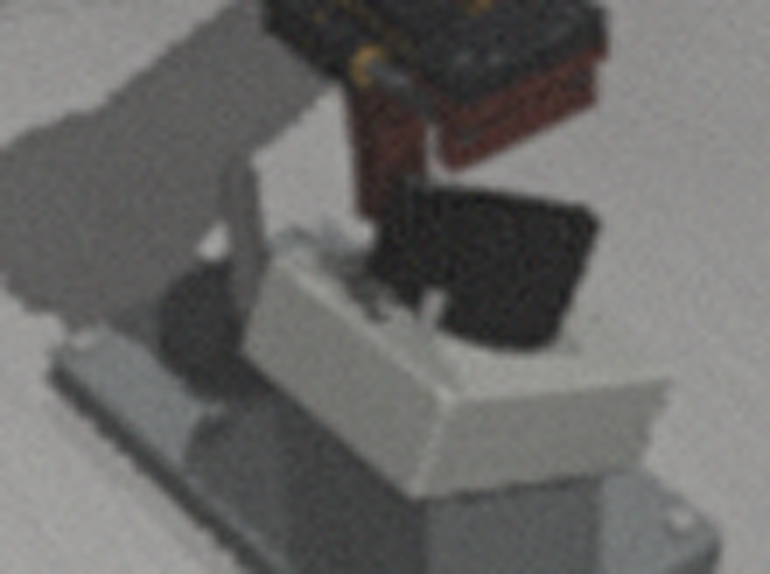

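```bash
python3 -m handwheel '{"xyz": [[-5,5,-3],[-8,9,-5],[-9,13,-5],[-9,16,-5],[-9,16,-5]], "turn": [0,0,0,0,0]}'
python3 - <<'E'
from h import *
from station import arm
f=arm.grab_frame('scene');crop(f['img'],235,180,345,262,7,'pics/g_scene.png')
for w in([668,112,177],[668,118,177]):print(loc(w))
E
```

```text
time_s: 3.98
tool_pos: [669.2, 109.6, 177.6]
tool_rot: [-0.24, 3.131, 0.001]
wrist_force: [2.1, -3.4, 2.0]
gripper_width: 0.003
[0.8 2.6 0.6]
[-0.1  8.5  0.6]
```

View pics/g_scene.png

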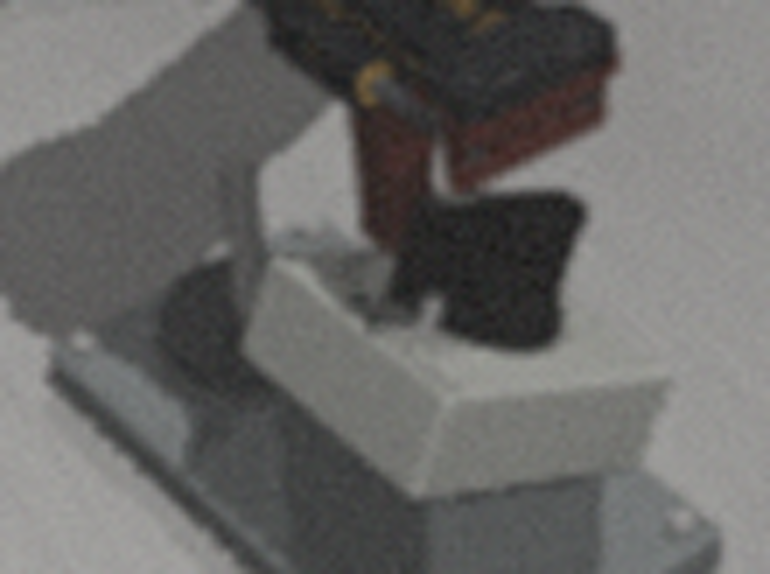

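```bash
python3 -m handwheel '{"xyz": [[0,4,0],[0,8,0],[0,8,0]], "turn": [0,0,0]}'; python3 -m handwheel '{"xyz": [[0,4,0],[0,6,0],[0,6,0]], "turn": [0,0,0]}'
python3 - <<'E'
from h import *
from station import arm
f=arm.grab_frame('scene');crop(f['img'],235,180,345,262,7,'pics/h_scene.png')
print(arm.read_state()['tool_pos'],arm.read_state()['wrist_force'])
E
```

```text
time_s: 4.28
tool_pos: [669.1, 109.8, 177.8]
tool_rot: [-0.232, 3.131, -0.012]
wrist_force: [3.5, -15.2, 0.7]
gripper_width: 0.002
time_s: 4.53
tool_pos: [669.1, 109.6, 177.8]
tool_rot: [-0.225, 3.131, -0.023]
wrist_force: [3.4, -12.6, 0.9]
gripper_width: 0.004
[669.0962149  109.5802307  177.80182921] [  2.41237189 -12.48647047   0.05748749]
```

View pics/h_scene.png

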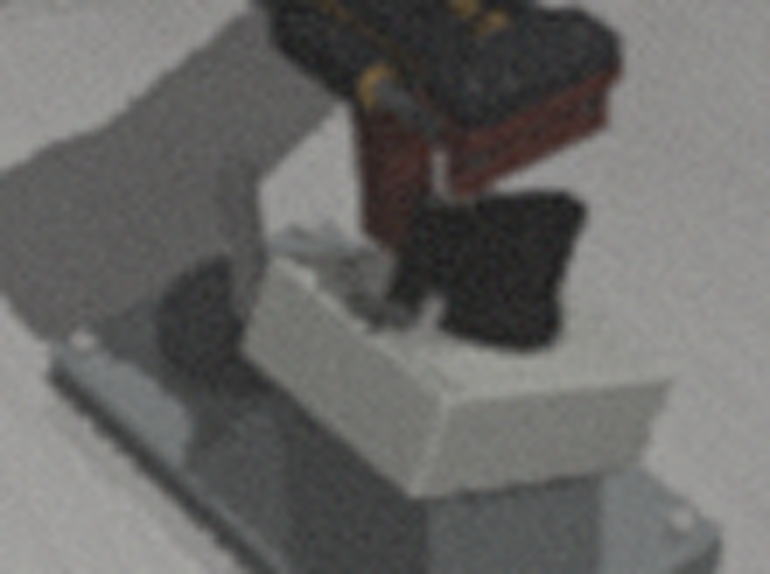

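```bash
python3 -m handwheel '{"xyz": [[0,-8,0],[0,-14,-2],[0,-14,-20],[0,-14,-45],[0,-14,-70]], "turn": [0,0,0,0,0]}';  python3 - <<'E'
from h import *
print(loc([495,320,200]),toolyaw())
E
```

```text
time_s: 5.0
tool_pos: [669.9, 97.7, 248.1]
tool_rot: [-0.226, 3.133, -0.021]
wrist_force: [1.2, 0.4, 0.0]
gripper_width: 0.006
[141.1 245.7  45. ] 98.2687977964308
```

```bash
python3 -m handwheel '{"xyz": [[19,34,5],[38,67,5],[57,100,5],[77,134,5],[97,168,5]], "turn": [0,0,0,0,0]}' 87 20;  python3 - <<'E'
from h import *
from station import arm
print(loc([495,320,200]),toolyaw(),R.from_rotvec(arm.read_state()['tool_rot']).as_matrix()[:,2])
f=arm.grab_frame('top');crop(f['img'],260,120,360,195,8,'pics/i_top.png')
f=arm.grab_frame('scene');crop(f['img'],235,180,345,262,7,'pics/i_scene.png')
E
```

```text
time_s: 5.42
tool_pos: [547.8, 252.0, 241.1]
tool_rot: [0.227, -3.133, 0.018]
wrist_force: [-0.2, 0.7, -0.2]
gripper_width: 0.345
[42.4 75.4 40.3] 98.30599554102935 [ 6.80357069e-04 -1.16871171e-02 -9.99931472e-01]
```

View pics/i_top.png

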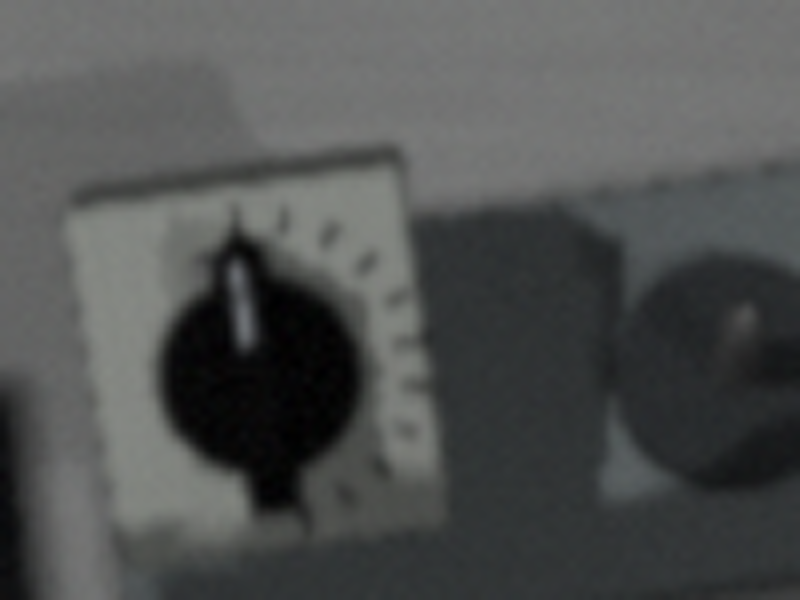

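View pics/i_scene.png

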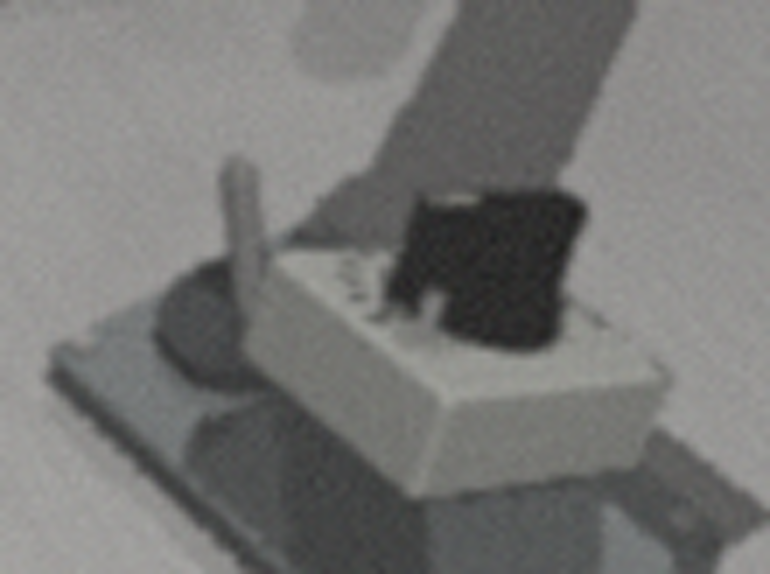

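Run:
```python
from h import *
from station import arm
f=arm.grab_frame('top')
a=onplane(f,260+(235-3.5)/8,120+(262-3.5)/8,48);b=onplane(f,260+(245-3.5)/8,120+(345-3.5)/8,48);print('knob',a,b,np.arctan2(*(a-b)[::-1]))
g=arm.grab_frame('scene');k=10
im=g['img'][240:300,360:420];im=cv2.resize(im,None,fx=k,fy=k,interpolation=cv2.INTER_CUBIC)
for c in([495,320,110],[495,320,78],[495,320,0]):
    u=proj(g,c);cv2.circle(im,tuple(int(v) for v in ((u-[360,240])*k+4.5)),4,(0,0,255),-1)
cv2.imwrite('pics/j.png',im)
```

```text
knob [42.71749853 -0.80166663] [16.73698079 -1.6596659 ] 0.033012719754633844
```

View pics/j.png

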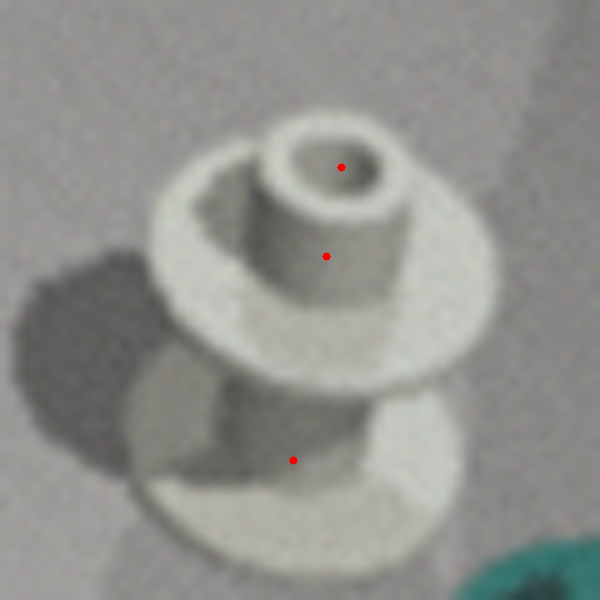

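```bash
python3 -m handwheel '{"xyz": [[19,34,10],[38,67,30],[42,75,50],[42,75,70],[42,75,70]], "turn": [0,0,0,0,0]}' 87.5 20;  python3 - <<'E'
from h import *
from station import arm
print(loc([495,320.5,82]),arm.read_state()['gripper_width'])
f=arm.grab_frame('wrist');cv2.imwrite('pics/k.png',f['img']);print(proj(f,[495,320.5,110]))
E
```

```text
time_s: 6.03
tool_pos: [494.2, 317.4, 166.7]
tool_rot: [0.232, -3.127, 0.024]
wrist_force: [-0.9, -1.4, -1.0]
gripper_width: 0.909
[-1.8  4.2 84.6] 0.9090856171942259
[327.31696439 208.719371  ]
```

View pics/k.png

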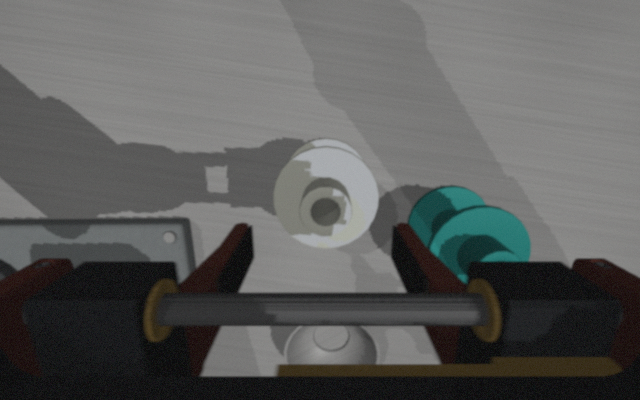

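```bash
python3 -m handwheel '{"xyz": [[-1,2,20],[-2,3,40],[-2,3,60],[-2,3,68],[-2,3,68]], "turn": [0,0,0,0,0]}';  python3 - <<'E'
from h import *
from station import arm
print(loc([495,320.5,83]),arm.read_state()['tool_pos'])
E
```

```text
time_s: 6.5
tool_pos: [497.6, 317.7, 100.0]
tool_rot: [0.226, -3.129, 0.026]
wrist_force: [0.2, 0.5, -0.3]
gripper_width: 0.998
[ 2.1  3.4 16.9] [497.60198403 317.68667704  99.97322269]
```

```bash
python3 -m handwheel '{"xyz": [[2,3,8],[2,3,15],[2,3,16],[2,3,16]], "turn": [0,0,0,0]}';  python3 - <<'E'
from h import *
from station import arm
print(loc([495,320.5,83]),arm.read_state()['tool_pos'],arm.read_state()['tool_rot'])
E
```

```text
time_s: 6.83
tool_pos: [495.2, 320.1, 84.0]
tool_rot: [0.226, -3.129, 0.026]
wrist_force: [-0.3, 0.9, -0.1]
gripper_width: 0.998
[0.1 0.4 1. ] [495.16598513 320.12230463  84.04065996] [ 0.22605549 -3.12857998  0.02570124]
```

Aligned at z=84. Close.

```bash
python3 -m handwheel '{"xyz": [[0,0,0],[0,0,0],[0,0,0],[0,0,0],[0,0,0]], "turn": [0,0,0,0,0]}' 20 25; python3 -m handwheel '{"xyz": [[0,0,0],[0,0,0],[0,0,0],[0,0,0],[0,0,0]], "turn": [0,0,0,0,0]}'
python3 - <<'E'
from h import *
from station import arm
f=arm.grab_frame('wrist');cv2.imwrite('pics/l.png',f['img'])
E
```

```text
time_s: 7.25
tool_pos: [495.2, 320.2, 84.2]
tool_rot: [0.226, -3.129, 0.025]
wrist_force: [0.6, -0.1, 1.3]
gripper_width: 0.656
time_s: 7.67
tool_pos: [495.4, 320.1, 84.3]
tool_rot: [0.226, -3.129, 0.025]
wrist_force: [-0.2, -0.9, 0.7]
gripper_width: 0.444
```

View pics/l.png

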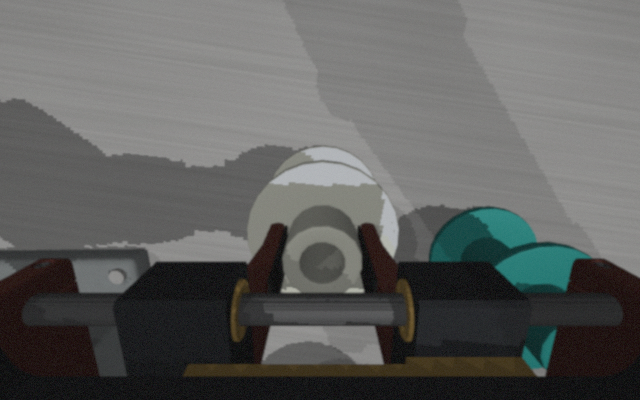

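```bash
python3 -m handwheel '{"xyz": [[0,0,-5],[0,0,-20],[0,0,-50],[0,0,-85],[0,0,-120]], "turn": [0,0,0,0,0]}'; python3 -m handwheel '{"xyz": [[0,0,-35],[0,0,-70],[0,0,-105],[0,0,-115],[0,0,-115]], "turn": [0,0,0,0,0]}'
python3 - <<'E'
from h import *
from station import arm
print(loc([672,-33.5,315]),toolyaw(),arm.read_state()['tool_pos'])
f=arm.grab_frame('wrist');cv2.imwrite('pics/m.png',f['img'])
f=arm.grab_frame('scene');cv2.imwrite('pics/m2.png',f['img'])
E
```

```text
time_s: 8.13
tool_pos: [494.9, 321.6, 205.1]
tool_rot: [0.226, -3.127, 0.027]
wrist_force: [-0.1, -0.3, -1.6]
gripper_width: 0.445
time_s: 8.55
tool_pos: [496.6, 324.5, 323.4]
tool_rot: [0.226, -3.132, 0.022]
wrist_force: [-0.5, 0.5, -1.7]
gripper_width: 0.444
[-122.1 -379.4   13.3] 98.26259127674052 [496.62833106 324.54695897 323.3623557 ]
```

View pics/m.png

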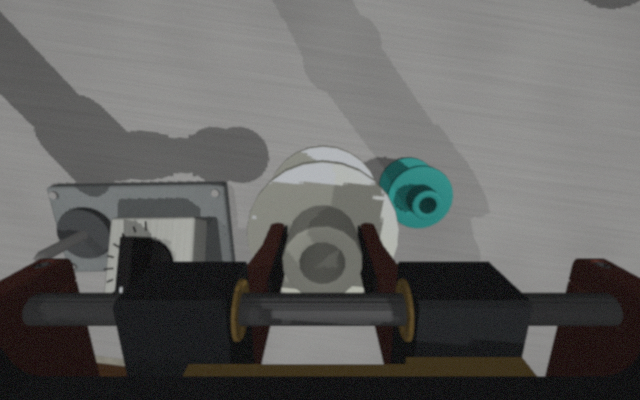

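View pics/m2.png

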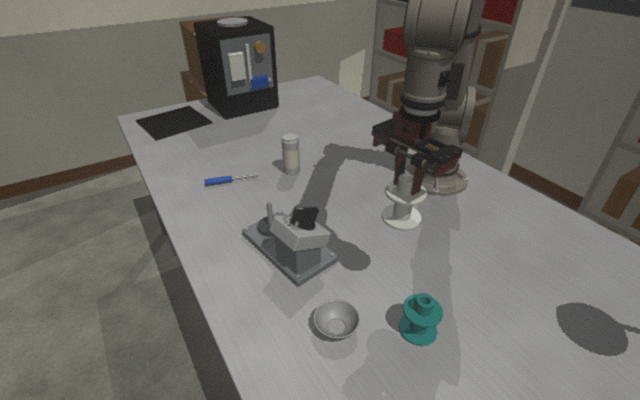

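```bash
python3 -m handwheel '{"xyz": [[-11,-33,0],[-23,-70,0],[-35,-107,0],[-46,-144,0],[-58,-180,0]], "turn": [0,0,0,0,0]}'
python3 - <<'E'
from h import *
print(loc([672,-33.5,315]),toolyaw())
E
```

```text
time_s: 9.07
tool_pos: [577.2, 151.1, 318.1]
tool_rot: [0.226, -3.12, 0.032]
wrist_force: [0.2, 0.2, -2.0]
gripper_width: 0.446
[ -67.3 -196.2    6. ] 98.28735454815248
```

```bash
python3 -m handwheel '{"xyz": [[-12,-34,0],[-24,-68,0],[-37,-105,0],[-49,-142,0],[-59,-172,0]], "turn": [0,0,0,0,0]}'; python3 -m handwheel '{"xyz": [[-2,-6,0],[-5,-14,20],[-5,-14,40],[-5,-14,60],[-5,-14,70]], "turn": [0,0,0,0,0]}';python3 - <<'E'
from h import *
print(loc([672,-33.5,225]),toolyaw())
E
```

```text
time_s: 9.48
tool_pos: [659.7, -14.1, 317.1]
tool_rot: [0.222, -3.115, 0.034]
wrist_force: [1.1, 0.1, -1.6]
gripper_width: 0.446
time_s: 9.9
tool_pos: [662.6, -28.4, 241.7]
tool_rot: [0.222, -3.107, 0.033]
wrist_force: [-0.2, -0.3, -2.4]
gripper_width: 0.446
[-9.1 -6.1 16.5] 98.1857716202787
```

```bash
python3 -m handwheel '{"xyz": [[-5,-3,0],[-9,-6,0],[-9,-6,0],[-9,-6,0]], "turn": [0,0,0,0]}';python3 - <<'E'
from h import *
from station import arm
s=arm.read_state();M=R.from_rotvec(s['tool_rot']).as_matrix();print(M[:,2],s['tool_pos'],s['joints'].round(2) if hasattr(s['joints'],'round') else s['joints'])
f=arm.grab_frame('scene');crop(f['img'],225,150,345,240,6,'pics/n_scene.png')
np.save('sc.npy',f['img'])
t=s['tool_pos']
for z in(125,40):print('spindle',proj(f,[672,-33.5,z]))
for d in(84,84-78,84-110):print('bob',proj(f,t+M[:,2]*d))
f=arm.grab_frame('wrist');cv2.imwrite('pics/n_wrist.png',f['img'])
f=arm.grab_frame('top');crop(f['img'],280,110,400,200,6,'pics/n_top.png')
E
```

```text
time_s: 10.23
tool_pos: [673.2, -33.3, 242.4]
tool_rot: [0.222, -3.109, 0.034]
wrist_force: [0.4, -0.3, -1.3]
gripper_width: 0.446
[-0.02326292 -0.02351631 -0.99945276] [673.24720472 -33.31058123 242.41287037] [-0.24  0.48  0.27  1.53 -0.11  1.17  1.76]
spindle [268.44098137 201.90595343]
spindle [270.64664069 224.12017208]
bob [267.47221247 192.21415619]
bob [264.86561585 169.62654891]
bob [263.72448903 159.73805133]
```

View pics/n_scene.png

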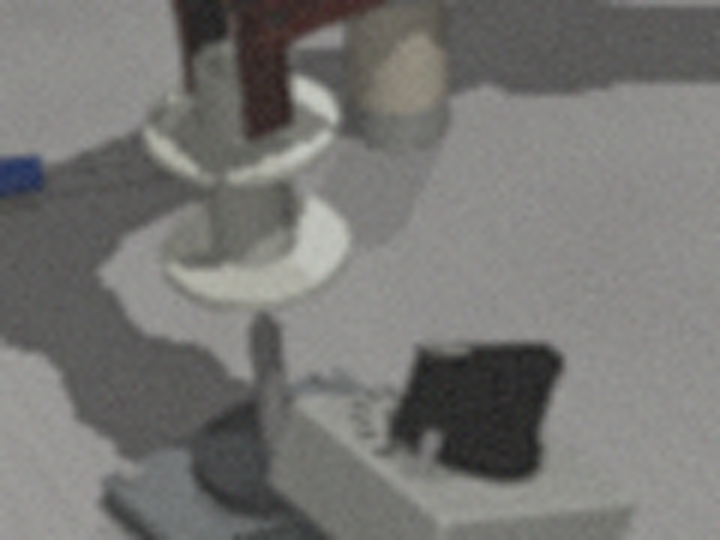

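View pics/n_wrist.png

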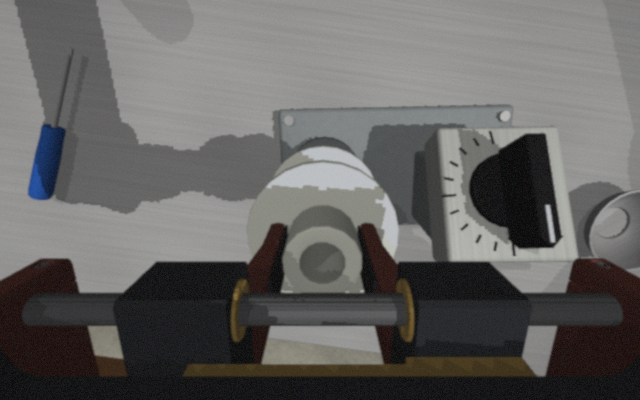

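```bash
python3 -m handwheel '{"xyz": [[0,1,10],[0,1,20],[0,1,30],[0,1,38],[0,1,38]], "turn": [0,0,0,0,0]}';python3 - <<'E'
from h import *
from station import arm
s=arm.read_state();M=R.from_rotvec(s['tool_rot']).as_matrix();print(M[:,2],s['tool_pos'],'bottom',s['tool_pos']+84*M[:,2])
f=arm.grab_frame('scene');crop(f['img'],225,150,345,240,6,'pics/o_scene.png')
E
```

```text
time_s: 10.8
tool_pos: [670.1, -32.8, 201.6]
tool_rot: [0.222, -3.104, 0.033]
wrist_force: [-0.3, -0.1, -1.1]
gripper_width: 0.442
[-0.02777719 -0.02334033 -0.99934161] [670.09494872 -32.81696299 201.56934511] bottom [667.76166471 -34.77755047 117.62464973]
```

View pics/o_scene.png

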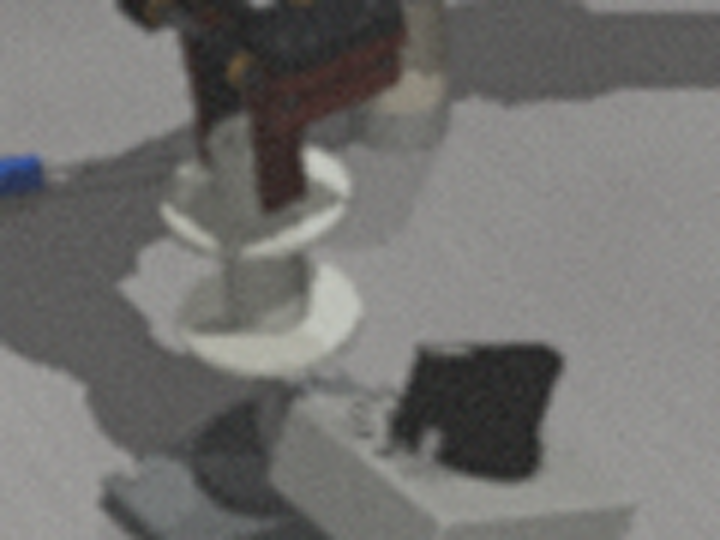

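Run:
```python
from h import *
from station import arm
s=arm.read_state();M=R.from_rotvec(s['tool_rot']).as_matrix()
for z in(105,85,60,42):print(loc(np.array([671.2,-34.3,z])-84*M[:,2]))
```

```text
[-3.1  0.4 13.8]
[-3.7  0.8 33.7]
[-4.4  1.3 58.7]
[-4.9  1.6 76.7]
```

```bash
python3 -m handwheel '{"xyz": [[-3,0,3],[-3,0,10],[-4,1,20],[-4,1,30],[-4,1,32]], "turn": [0,0,0,0,0]}';python3 - <<'E'
from h import *
from station import arm
s=arm.read_state();M=R.from_rotvec(s['tool_rot']).as_matrix();print(M[:,2],s['wrist_force'],s['moment'],'bottom',s['tool_pos']+84*M[:,2])
for z in(60,50,42,40):print(loc(np.array([671.2,-34.3,z])-84*M[:,2]))
E
```

```text
time_s: 11.27
tool_pos: [672.3, -31.8, 168.0]
tool_rot: [0.222, -3.102, 0.033]
wrist_force: [-0.7, 0.1, -2.3]
gripper_width: 0.447
[-0.029902   -0.02340103 -0.99927887] [-0.70873473  0.11815328 -2.25097016] [ 0.05133326 -0.00203428 -0.02132118] bottom [669.83817735 -33.79590225  84.03614163]
[-2.1 -0.2 24. ]
[-2.4 -0.  34. ]
[-2.7  0.1 42. ]
[-2.7  0.1 44. ]
```

```bash
python3 -m handwheel '{"xyz": [[-1,0,8],[-2,0,18],[-2,0,27],[-2,0,34],[-2,0,34]], "turn": [0,0,0,0,0]}';python3 - <<'E'
from h import *
from station import arm
s=arm.read_state();M=R.from_rotvec(s['tool_rot']).as_matrix();print(M[:,2],s['wrist_force'],s['moment'],'bottom',s['tool_pos']+84*M[:,2])
E
```

```text
time_s: 11.68
tool_pos: [672.1, -32.4, 131.7]
tool_rot: [0.222, -3.099, 0.033]
wrist_force: [-0.4, -0.3, -2.0]
gripper_width: 0.444
[-0.03307109 -0.02361287 -0.99917403] [-0.42620368 -0.32516842 -1.9678229 ] [ 0.08669353 -0.02817002  0.04599087] bottom [669.29759014 -34.35180265  47.77583096]
```

```bash
python3 -m handwheel '{"xyz": [[0,0,2],[0,0,4],[0,0,5],[0,0,5]], "turn": [0,0,0,0]}'; python3 -m handwheel '{"xyz": [[0,0,1],[0,0,2],[0,0,2],[0,0,2]], "turn": [0,0,0,0]}'
```

```text
time_s: 12.02
tool_pos: [672.0, -32.5, 126.8]
tool_rot: [0.222, -3.099, 0.033]
wrist_force: [-0.5, 0.2, -1.4]
gripper_width: 0.449
time_s: 12.35
tool_pos: [672.2, -32.6, 125.2]
tool_rot: [0.222, -3.1, 0.033]
wrist_force: [-0.4, 0.0, 0.4]
gripper_width: 0.448
```

```bash
python3 -m handwheel '{"xyz": [[0,0,1],[0,0,2],[0,0,2],[0,0,2]], "turn": [0,0,0,0]}'
python3 - <<'E'
from h import *
from station import arm
f=arm.grab_frame('scene');crop(f['img'],225,150,345,240,6,'pics/p_scene.png')
print(arm.read_state()['wrist_force'],arm.read_state()['moment'])
E
```

```text
time_s: 12.68
tool_pos: [672.2, -32.7, 125.1]
tool_rot: [0.221, -3.1, 0.032]
wrist_force: [-3.5, 0.2, 11.0]
gripper_width: 0.446
[-4.76667855  1.02753421 11.37186154] [0.22336221 1.11023216 0.0429852 ]
```

View pics/p_scene.png

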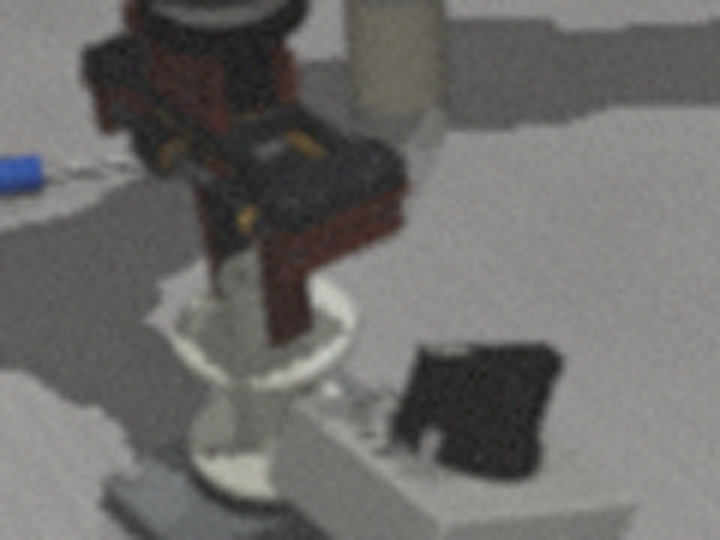

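```bash
python3 -m handwheel '{"xyz": [[0,0,0],[0,0,0],[0,0,0]], "turn": [0,0,0]}' - 4; python3 -m handwheel '{"xyz": [[0,0,0],[0,0,0],[0,0,0],[0,0,0],[0,0,0]], "turn": [0,0,0,0,0]}' 46;  python3 -m handwheel '{"xyz": [[0,0,0],[0,0,0],[0,0,0],[0,0,0],[0,0,0]], "turn": [0,0,0,0,0]}' 80
```

```text
time_s: 12.98
tool_pos: [672.2, -32.9, 125.0]
tool_rot: [0.221, -3.1, 0.033]
wrist_force: [-0.9, -0.1, 1.6]
gripper_width: 0.448
time_s: 13.4
tool_pos: [672.3, -32.7, 124.9]
tool_rot: [0.222, -3.1, 0.033]
wrist_force: [-0.1, 0.1, -0.7]
gripper_width: 0.522
time_s: 13.82
tool_pos: [672.2, -32.8, 124.9]
tool_rot: [0.222, -3.1, 0.033]
wrist_force: [0.6, -0.0, -0.5]
gripper_width: 0.867
```

```bash
python3 -m handwheel '{"xyz": [[0,0,-10],[0,0,-30],[0,0,-60],[0,0,-95],[0,0,-130]], "turn": [0,0,0,0,0]}';python3 -m handwheel '{"xyz": [[30,0,0],[65,0,0],[100,0,0],[140,0,0],[150,0,0]], "turn": [0,0,0,0,0]}'
python3 - <<'E'
from h import *
from station import arm
f=arm.grab_frame('scene');crop(f['img'],225,150,345,240,6,'pics/q_scene.png')
f=arm.grab_frame('top');crop(f['img'],260,110,390,207,6,'pics/q_top.png')
cv2.imwrite('pics/q_full.png',f['img'])
f=arm.grab_frame('wrist');cv2.imwrite('pics/q_wrist.png',f['img'])
E
```

```text
time_s: 14.23
tool_pos: [675.9, -29.8, 256.7]
tool_rot: [0.221, -3.1, 0.033]
wrist_force: [0.1, -0.4, -0.3]
gripper_width: 0.909
time_s: 14.65
tool_pos: [522.4, -52.8, 262.7]
tool_rot: [0.217, -3.098, 0.032]
wrist_force: [-0.4, -0.8, -0.1]
gripper_width: 0.911
```

View pics/q_scene.png

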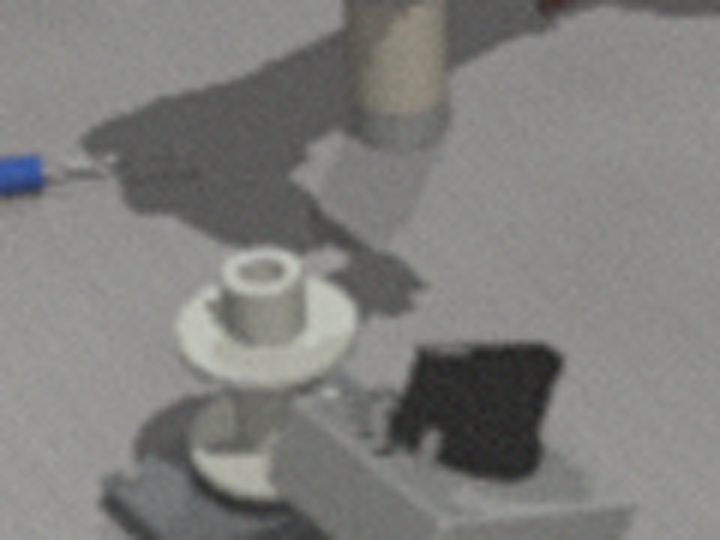

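View pics/q_top.png

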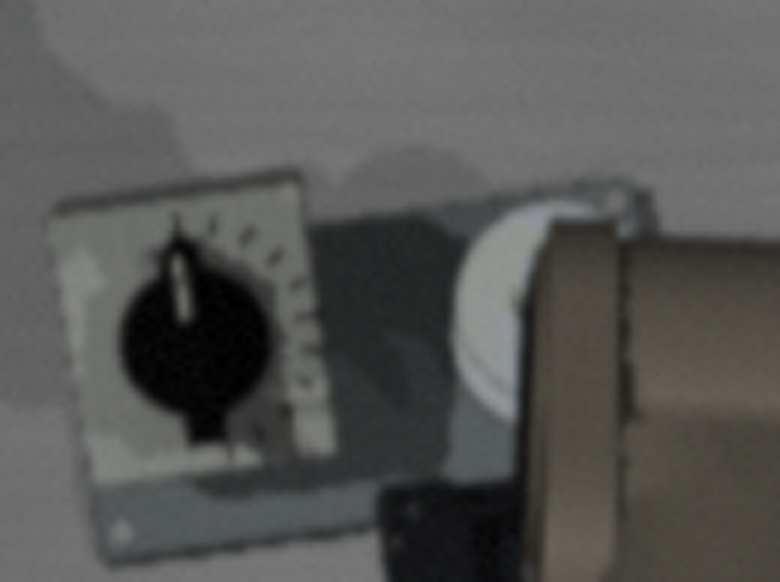

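View pics/q_wrist.png

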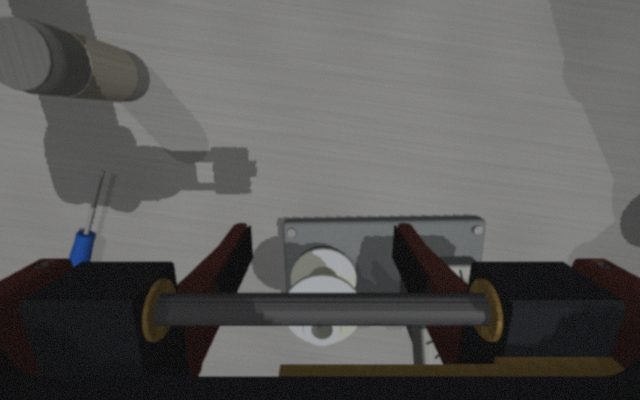

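View pics/q_full.png

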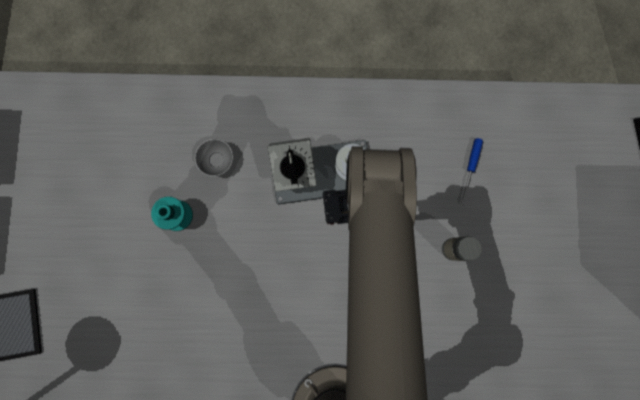

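Run:
```python
from h import *
from station import arm
fs=[arm.grab_frame('top') for _ in range(6)];f=fs[0]
g=np.mean([cv2.cvtColor(x['img'],cv2.COLOR_BGR2GRAY).astype(float) for x in fs],0)
c=g[148:168,282:302]
print(c[2:18,2:16].round(0).astype(int))
# line centroid per row, black-surrounded
pts=[]
for v in range(153,163):
    row=g[v,285:295]-20;m=np.clip(row,0,None)
    k=int(np.argmax(m[2:8]))+2;w=np.clip(m[k-1:k+2]-10,0,None)
    if w.sum()>15: pts.append((285+k-1+(w*np.arange(3)).sum()/w.sum(),v))
P=np.array([onplane(f,*p,48) for p in pts]);print(np.round(pts,2).tolist());print(P.round(1).tolist())
if len(P)>2:print(np.polyfit(P[:,0],P[:,1],1))
s=arm.grab_frame('scene');print(proj(s,[672,-33.5,150]),proj(s,[672,-33.5,155]),proj(s,[672,-33.5,118]))
```

```text
[[106 103  98  79  43  17  17  30  46  63  79  94 104 107]
 [ 95  84  72  48  24  18  11   8  25  49  64  78  88  99]
 [ 85  70  49  28  30  45  29   9  15  38  55  64  70  84]
 [ 88  76  51  26  48  80  50  16  12  28  47  54  59  67]
 [ 92  82  54  27  53  93  64  25  10  18  30  39  46  54]
 [ 94  81  50  22  46  85  68  31   9   7  11  17  27  35]
 [ 78  60  34  16  35  69  66  35  10   4   4   6   9  14]
 [ 51  30  16  10  28  63  75  45  13   3   3   3   4   6]
 [ 25  12   8   8  26  67  92  57  18   4   4   2   4   4]
 [ 12   6   8   7  22  65 100  64  21   6   2   3   4   4]
 [  8   7   8   8  15  57 100  70  24   6   4   6   2   4]
 [  5   7   6   5  10  53  98  72  30   7   5   3   2   3]
 [  8   8   7   7   9  43  82  62  26  10   2   4   2   3]
 [  7   6   5   6   7  27  49  37  16   7   3   2   4   4]
 [  6   6   8   7   6  11  18  15   8   5   4   4   3   4]
 [  4   7   7   5   8   5   8   7   6   5   2   3   3   4]]
[[289.03, 153.0], [289.09, 154.0], [289.2, 155.0], [289.39, 156.0], [289.8, 157.0], [289.92, 158.0], [289.99, 159.0], [290.1, 160.0], [290.15, 161.0], [290.19, 162.0]]
[[41.0, -0.8], [38.5, -1.1], [36.0, -1.2], [33.5, -1.1], [30.9, -0.5], [28.4, -0.6], [25.9, -0.8], [23.4, -0.9], [20.9, -1.1], [18.4, -1.4]]
[ 0.00738896 -1.14892425]
[267.75325654 194.97955748] [267.61345014 193.57150236] [268.63023437 203.81200822]
```

Run:
```python
from station import arm
print(arm.finish_job())
```

```text
the job is handed in; nothing more can be done
None
```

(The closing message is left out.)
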